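# Add a slotted mass to the top-load stand and lower the load onto the vial

### The job

While the red-handled lift lever of the stand is still up, slide the loose brass slotted mass sideways onto the stem, flat on top of the mass already there, pushed fully home on the stem and with its slot facing the opposite way to the slot of the mass below, so that the stack cannot slip off. Then press the lever down to its stop so that the load comes to rest on the vial in the stand. Leave the two blue-capped vials standing behind undisturbed.

Things in the scene. Friction and masses are not known exactly. Their poses are not given: they have to be found in the camera images.
- stand: fixed dead-weight stand: grey base 150 (local x) x 110 (local y) x 12 mm, columns at local x = +-50 mm carrying a bridge 128 x 50 mm with its top 104 mm high. Origin: centre of the base's underside, z up; the loading stem stands vertically over it. The lift lever lies at local y = -40 mm beside the bridge and points to local -x.
- carrier: loading carrier, slides vertically in the bridge: steel pan 52 mm in diameter, from it a 6 mm stem rises 44 mm to a dark head 16 mm wide, 8 mm high; 24 mm foot below the bridge. Origin: centre of the pan's top, on the stem axis, 150 mm over the bench with the lever up, 3.5 mm lower with it down. The head is wider than a mass's slot: masses go on only sideways beneath it.
- stack_mass: brass slotted mass already on the pan, 50 mm in diameter, 16 mm thick, 0.23 kg. Origin: centre of its underside; its z is up; its slot (10 mm wide, from the centre out to the rim, mouth flared to 16 mm) runs along its own +x. It lies loose on the pan.
- loose_mass: loose brass slotted mass to be added, flat on the bench: same shape, 50 mm in diameter, 16 mm thick, about 0.23 kg, 10 mm slot from the centre out to the rim along its own +x, z up. Origin: centre of its underside. When home its origin is on the stem axis, 16 mm above that of stack_mass.
- loose_slot (a point): point at the mouth of the loose mass's slot: 25 mm from its axis along its +x, at half thickness.
- lever (a joint): angle of the lift lever, rad: about 0 = up (handle 14 degrees above level, carrier held up by the cam), 0.85 = down against its stop (handle 35 degrees below level). Its shaft runs along the stand's y axis, 115 mm above the stand's origin; friction holds the lever where it is left; about 2 N at the handle moves it.
- lever_grip (a point): centre of the lever's red handle (15 mm thick, about 48 mm long), 125 mm from the lever's shaft; it goes from about 145 mm high (up) to 44 mm high (down).
- test_vial: blue-capped glass vial, 30 mm in diameter and 56 mm high, standing in a nest ring under the carrier's foot (top at 68 mm, 3.5 mm below the raised foot). Origin: centre of its underside.
- vial_a: bystander: blue-capped glass vial, 31 mm in diameter, 56 mm high, on the bench. Origin: centre of its underside.
- vial_b: bystander: blue-capped glass vial, 30 mm in diameter, 58 mm high, on the bench. Origin: centre of its underside.
There are look-alikes about, which are no part of the job. Leave any pink or purple look-alike of the loose_mass alone.

How it is judged:
On the way, in this order (a step that is already met when the one before it is completed fails the run):
1. the loose mass lies flat and home on the one below, slot turned the opposite way, while the lever is still up (horizontal distance between loose_mass and carrier below 0.006 m and z of loose_mass in the frame of stack_mass between 0.013 and 0.019 m and x of loose_slot in the frame of stack_mass below -0.016 m and value of joint lever below 0.3 rad), for 0.2 s.
2. the lever is pressed down and the load stands on the vial (value of joint lever above 0.78 rad and contact force between carrier and test_vial above 4 N), for 0.2 s.
At the end, for the whole second after the job is handed in: Both masses lie flat on the carrier, each within 6 mm of the stem axis, the added one on top and at rest with its slot within about 50 degrees of opposite to the lower one's slot; the lever is down (beyond 0.78 rad) and the carrier's foot bears on the test vial with more than 4 N (all of step 2 and horizontal distance between each of loose_mass, stack_mass and carrier below 0.006 m and z of stack_mass in the frame of carrier below 0.003 m and z of loose_mass in the frame of stack_mass between 0.013 and 0.019 m and angle between loose_mass's own z axis and vertical below 0.08 rad and x of loose_slot in the frame of stack_mass below -0.016 m and linear speed of loose_mass below 0.02 m/s); the robot touches nothing.
It fails at once if a bystander vial is pushed away or knocked over (distance of any of vial_a, vial_b from where it was at the start of the episode above 0.03 m or angle between any of vial_a, vial_b's own z axis and vertical above 0.5 rad).
It also fails if it takes over 48 s, if anything falls off the work surface, if the arm or the gripper's body presses on something with over 40 N, if the wrist force passes 120 N, or if a joint passes its speed limit or range.

### The arm

A 6-joint arm with a two-finger parallel gripper is mounted at the origin on a cart in front of the work surface, level with it; the furniture and walls round the work are solid. World frame = base frame: x ahead of the robot, y to its left, z up, the work surface at z = 0. Lengths are in m, angles in rad, forces in N, time in s.
With the tool pointing down it reaches from about 0.275 to 1 m from the base axis. Payload 8.4 kg.
Tool frame: the origin (TCP) lies at the very end of the fingers, on their centre line; the grasp point (between the pads) lies 19 mm behind it (r.hold_point_z is the distance from the TCP to the grasp point, in m); z points along the fingers, y is the line along which they close (so a half turn about z gives the same grasp; the last joint's range is limited). The gripper opens to 85 mm and grips with 20 to 120 N. Pads are 22 mm wide; open, the fingers measure 114 mm over their backs; the gripper's body (76 mm by 85 mm) begins 54 mm behind the grasp point. The pads swing forward as they close: fully open they stand 13 mm farther back than shut.
Start: joints at [-1.193, 0.353, 1.633, -0, 1.155, -0.002], TCP at [0.232, -0.58, 0.199] pointing down, gripper open.
Joint ranges: [-2.63, 2.63], [-0.92, 2.1], [0.06, 2.66], [-1.3, 4.44], [0, 2.69], [-3.02, 3.02]. Speed limits (rad/s): [2.22, 2.22, 2.79, 3.14, 3.14, 3.14].

### API

Orientations are given as a 3x3 rotation matrix whose columns are the frame's x, y, z axes.
In Python, from bench import r gives the robot as it stands.
- The arm moves only by the tool apply_moves, never from a script. Its argument "motion" is text: rows parted by semicolons, each of 7 numbers parted by spaces: the opening, from 0 (shut) to 1 (fully open), then the shift along the tool's x, y, z in units of 0.75 m (1.0 is 0.75 m), then the turn, a rotation vector about the tool's x, y, z in units of pi rad (1.0 is pi rad). In form: jaw dx dy dz ax ay az; .... A call has 1 to 12 rows; each row is the pose to reach, as a shift and turn from the pose commanded when the call began, along the tool's axes at that moment, turning the shorter way round; what a row does not reach only later rows make up. A row lasts 1/12 s, in which the tool goes at most 41.7 mm and 7.16 degrees, less where a joint would pass 70% of its speed; a pose out of reach is approached as far as the arm can. A call with a number of a shift or a turn outside -1 to 1 is refused whole. A call with a gripper value outside its range is refused whole. The fingers move at their own pace and stop on an object; "squeeze" is the grip in N (left out, the last holds). Time passes only in rows, so rows that repeat a pose let the fingers close. It gives the time, the measured TCP pose, the force, the opening and the grip force at its end, in the units of the state.
- r.observe(): the state, without advancing time (a new reading comes with each control period).
- r.read_camera(name): name is "side" or "top"; returns the picture (420x560x3 uint8, red, green, blue); there is no depth.
- r.camera_model(name): a dict with "K" (3x3 intrinsics, pixels), "k1" (the pictures are not rectified: a ray, as slopes to the right and down, at radius r is drawn at 1 + k1 r^2 times it, then the intrinsics apply), "origin" and "attitude" of the camera in the world. Camera axes: x right, y down, z forward; pixel columns grow to the right and rows downward; lengths in m; the calibration is good to about 2 mm. A picture is of the moment at which its call begins. camera_model takes no time and is no camera call.
- r.close_job(): hands the job in; it is judged then, once.
The state is a dict: "clock": time; "qpos": joint angles; "qvel": joint speeds; "joint_torque": joint torques, N m; "tcp_pos": TCP position; "ee_rot": TCP orientation; "contact_force": force on the tool from outside, world axes, zero at the start; "torque": the same for the moment, N m; "finger_gap": opening from 0.0 (shut) to 1.0 (fully open); "gripper_force": force on a finger pad.
Only numpy, scipy, OpenCV 4.12 (cv2) and the standard library are available. Lean on these libraries where they do the work, as an engineer would, in place of code of your own. Each camera call takes 0.05 s, during which the arm holds its last target. There are 200 camera calls.

## Working session

There is one attempt and no reset: what is moved stays moved. The work goes in short steps, Python scripts to look and compute and a tool call to move; the robot and the scene stay as the last step left them, time stands still between calls to the robot, and variables do not carry over. Pictures are saved under pics/ and viewed, at most 10 in all, crops included, and the job is handed in when it is done.

Besides the shell and the picture viewer there is one more tool, called after "Request:" as name(argument=value, ...), one argument or row to a line, values as JSON. apply_moves: Moves the arm, as the interface text tells. Shifts and turns lie within -1 to 1; 1 stands for 0.75 m of shift or pi rad of turn. Its arguments: {"type":"object","properties":{"motion":{"type":"string"},"squeeze":{"type":"number"}},"required":["motion"]}

```bash
mkdir -p pics; ls
python3 - <<'E'
from bench import r
import cv2
for n in("top","side"):
    im=r.read_camera(n); cv2.imwrite(f"pics/{n}0.png",im[:,:,::-1]); m=r.camera_model(n); print(n,m)
o=r.observe();print(o["clock"],o["tcp_pos"],o["ee_rot"],o["finger_gap"],r.hold_point_z)
E
```

```text
pics
top {'K': array([[418.41386118,   0.        , 288.41007435],
       [  0.        , 418.41386118, 206.20839516],
       [  0.        ,   0.        ,   1.        ]]), 'k1': -0.09678326995890858, 'origin': array([0.38267092, 0.15615126, 0.94861936]), 'attitude': array([[ 9.24623158e-04, -9.82657388e-01,  1.85428161e-01],
       [-9.99336401e-01,  5.84400408e-03,  3.59528096e-02],
       [-3.64129369e-02, -1.85338354e-01, -9.81999894e-01]])}
side {'K': array([[430.78450796,   0.        , 281.12946118],
       [  0.        , 430.78450796, 208.80550381],
       [  0.        ,   0.        ,   1.        ]]), 'k1': -0.02640109680894604, 'origin': array([0.11997358, 0.20136398, 0.87042406]), 'attitude': array([[-0.07869917, -0.85691874,  0.50940819],
       [-0.99685052,  0.07265402, -0.03178731],
       [-0.00977141, -0.51030546, -0.85993771]])}
0.1 [ 0.23154393 -0.58003257  0.19823505] [[ 9.28741132e-01  3.70728628e-01 -4.40284194e-04]
 [ 3.70728888e-01 -9.28740397e-01  1.16861636e-03]
 [ 2.43298235e-05 -1.24856815e-03 -9.99999220e-01]] 0.9991845523245277 0.0187
```

View pics/top0.png

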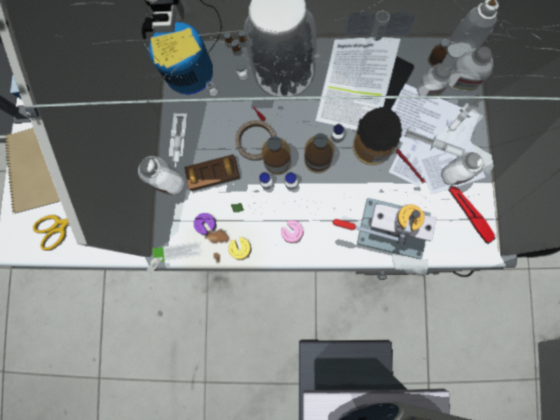

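View pics/side0.png

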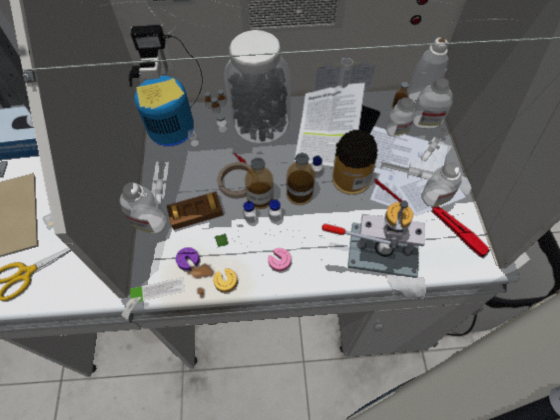

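```bash
cat > h.py <<'E'
import numpy as np, cv2
from bench import r
def ray(n,p):
    m=r.camera_model(n);K=m["K"];u=np.array([(p[0]-K[0,2])/K[0,0],(p[1]-K[1,2])/K[1,1]]);d=u.copy()
    for _ in range(10): d=u/(1+m["k1"]*(d@d))
    return np.array(m["origin"]),m["attitude"]@np.array([*d,1])
def plane(n,p,z):
    o,d=ray(n,p);return o+d*(z-o[2])/d[2]
def proj(n,X):
    m=r.camera_model(n);c=m["attitude"].T@(np.array(X)-m["origin"]);d=c[:2]/c[2];d=d*(1+m["k1"]*(d@d))
    return d*m["K"][0,0]+m["K"][:2,2]
def tri(p,q):
    o1,d1=ray("top",p);o2,d2=ray("side",q)
    s=np.linalg.lstsq(np.c_[d1,-d2],o2-o1,rcond=None)[0];a=o1+d1*s[0];b=o2+d2*s[1]
    return (a+b)/2,np.linalg.norm(a-b)
def grab(n,f):
    im=r.read_camera(n)[:,:,::-1].copy();cv2.imwrite(f"pics/{f}.png",im);return im
E
python3 - <<'E'
import cv2,numpy as np
t=cv2.imread("pics/top0.png");s=cv2.imread("pics/side0.png")
def c(i,x,y,w,h,k):return cv2.resize(i[y:y+h,x:x+w],None,fx=k,fy=k,interpolation=cv2.INTER_CUBIC)
a=np.hstack([c(t,325,175,125,95,3.2),c(s,315,190,125,95,3.2)])
b=np.hstack([c(t,190,205,125,60,3.2),c(s,170,240,125,60,3.2)])
cv2.imwrite("pics/crop0.png",np.vstack([a,b]))
from h import *
for n,im in(("top",t),("side",s)):
    hsv=cv2.cvtColor(im,cv2.COLOR_BGR2HSV)
    for nm,lo,hi in(("brass",(18,110,120),(32,255,255)),("red",(0,150,110),(6,255,255)),("blue",(110,100,50),(125,255,255)),):
        m=cv2.inRange(hsv,lo,hi);nn,l,st,ce=cv2.connectedComponentsWithStats(m)
        for i in range(1,nn):
            if st[i,4]>40: print(n,nm,st[i],ce[i].round(1))
E
```

```text
top brass [ 151   29   49   38 1138] [173.5  47.3]
top brass [398 205  26  25 376] [409.9 216.5]
top brass [ 33 215  35  35 436] [ 52.1 229.5]
top brass [229 238  21  21 280] [239.5 249. ]
top red [334 220  21   9 104] [344.1 223.9]
top blue [334 125   9   8  52] [338.2 128.8]
top blue [260 173  10  10  76] [264.3 177.1]
top blue [285 173  11  10  85] [290.2 177.4]
side brass [137  79  46  29 821] [158.4  93.2]
side brass [387 203  14  21 195] [393.2 212. ]
side brass [402 207  11  18 133] [407.  215.6]
side brass [  0 262  37  39 500] [ 16.8 277.2]
side brass [214 269  23  22 334] [225.1 280.3]
side red [323 225  22   9 121] [333.5 228.9]
side blue [314 156   7   9  47] [317. 160.]
side blue [244 201  10  10  83] [248.5 205.8]
side blue [269 200  11  10  94] [274.2 204.4]
```

View pics/crop0.png

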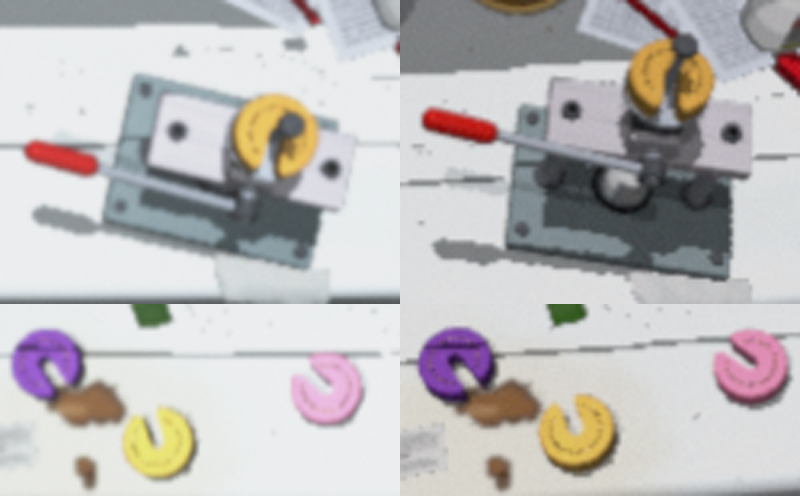

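Run:
```python
from h import *
T=lambda x,y:(x/3.2+325-.3,y/3.2+175-.3)
S=lambda x,y:((x-400)/3.2+315-.3,y/3.2+190-.3)
P=lambda *a:print(*[x.round(4) if hasattr(x,'round') else x for x in a])
for nm,a,b,z in(("hole-x",T(177,131),S(571,110),.104),("hole+x",T(333,168),S(732,132),.104),("head",T(290,121),S(684,42),.202),
   ("baseTL",T(135,75),S(521,105),.012),("baseBL",T(105,222),S(508,250),.012),("baseBR",T(308,268),S(730,278),.012)):
    t,e=tri(a,b);P(nm,plane("top",a,z),plane("side",b,z),t,e)
P("lever",*tri((344.1,223.9),(333.5,228.9)))
for n,b in(("a",((264.3,177.1),(248.5,205.8))),("b",((290.2,177.4),(274.2,204.4)))): P(n,*tri(*b))
for n in("top","side"):
    im=cv2.imread(f"pics/{n}0.png");hsv=cv2.cvtColor(im,cv2.COLOR_BGR2HSV)
    for nm,box,z in(("stack",(390,200,40,35) if n=="top" else (375,195,50,40),.182-.016),("loose",(220,230,40,35)if n=="top" else(205,262,40,36),.016)):
        x,y,w,h=box;c=hsv[y:y+h,x:x+w]
        m=cv2.inRange(c,(15,90,150),(35,255,255))
        ys,xs=np.nonzero(m);pts=np.array([plane(n,(x+u,y+v),z)[:2] for u,v in zip(xs,ys)],np.float32)
        (cx,cy),R=cv2.minEnclosingCircle(pts);mean=pts.mean(0)
        P(n,nm,len(pts),(cx.__round__(4),cy.__round__(4)),round(R,4),"slot dir deg",np.degrees(np.arctan2(*(np.array([cx,cy])-mean)[::-1])))
        # empty angles
        a=np.degrees(np.arctan2(pts[:,1]-cy,pts[:,0]-cx));rr=np.hypot(pts[:,0]-cx,pts[:,1]-cy);hh=np.histogram(a[(rr>.010)],bins=24,range=(-180,180))[0];print(hh)
```

```text
hole-x [5.215e-01 1.000e-04 1.040e-01] [5.233e-01 4.000e-04 1.040e-01] [0.5208 0.0013 0.1087] 0.0007
hole+x [ 0.497  -0.0987  0.104 ] [ 0.4992 -0.0974  0.104 ] [ 0.4964 -0.0962  0.1094] 0.0017
head [ 0.5107 -0.0461  0.202 ] [ 0.5098 -0.0459  0.202 ] [ 0.5111 -0.0467  0.1997] 0.0001
baseTL [0.5772 0.0114 0.012 ] [0.5787 0.0109 0.012 ] [0.5762 0.012  0.0167] 0.0002
baseBL [0.4725 0.0358 0.012 ] [0.4698 0.0375 0.012 ] [0.4735 0.0352 0.0027] 0.0012
baseBR [ 0.4394 -0.105   0.012 ] [ 0.4376 -0.1059  0.012 ] [ 0.4396 -0.1071  0.0068] 0.0013
lever [0.4998 0.0775 0.1394] 0.0006
a [0.6175 0.2425 0.0538] 0.0002
b [0.6164 0.1853 0.0536] 0.0006
top stack 369 (0.5086, -0.0469) 0.0248 slot dir deg -142.685
[14 17 15 15 18 17 10 11  8 11 14 16 19 16 18 18 18 16 22 18 18 13  0  0]
top loose 303 (0.4638, 0.3012) 0.0244 slot dir deg 33.1423
[14 12 13 13 13 10 15 13 12 15 14  8  0  0  7 13 12 15  9 12  9 13 11 10]
side stack 300 (0.5091, -0.0469) 0.0246 slot dir deg -96.1343
[ 9 14 12 14 15 15 17 12  6  0  0 10 16 15 15 14 17 14 17 18 15 12  0  0]
side loose 333 (0.465, 0.3022) 0.0246 slot dir deg 20.0309
[15 12 14 14 13 13 14 15 13 14 14 10  0  0  9 12 15 12 12 15 14 14 14 12]
```

Run:
```python
from h import *
# white line: bright ridge search
for n,cols,rows in(("top",(220,300,350,430),(90,115)),("side",(60,100,200,300),(55,90))):
    g=cv2.cvtColor(cv2.imread(f"pics/{n}0.png"),cv2.COLOR_BGR2GRAY).astype(int)
    for c in cols: print(n,c,rows[0]+g[rows[0]:rows[1],c].argmax(),g[rows[0]:rows[1],c].max())
o,d1=ray("top",(60,104));_,d2=ray("top",(480,97));nrm=np.cross(d1,d2)
for p in((40,78),(200,70),(400,62)):
    q,d=ray("side",p);print(q+d*(nrm@(o-q))/(nrm@d))
print(plane("top",(150,265),0),plane("top",(500,265),0),plane("top",(80,245),.3),plane("top",(540,245),.3))
```

```text
top 220 99 172
top 300 97 170
top 350 92 205
top 430 104 214
side 60 67 142
side 100 64 111
side 200 57 124
side 300 56 86
[0.62445927 0.51631132 0.43959212]
[0.62844558 0.28584236 0.43071063]
[ 0.63448716 -0.01808856  0.4173439 ]
[0.4257608  0.51006581 0.        ] [ 0.42312088 -0.28988705  0.        ] [0.44310237 0.51825048 0.3       ] [ 0.4405327  -0.21717974  0.3       ]
```

Request:
apply_moves(
  motion="1 0.724 -0.977 0.064 0 0 0.038;1 0.724 -0.977 0.064 0 0 0.038;1 0.724 -0.977 0.064 0 0 0.038;1 0.724 -0.977 0.064 0 0 0.038;1 0.724 -0.977 0.064 0 0 0.038;1 0.724 -0.977 0.064 0 0 0.038;1 0.724 -0.977 0.064 0 0 0.038;1 0.724 -0.977 0.064 0 0 0.038;1 0.724 -0.977 0.064 0 0 0.038;1 0.724 -0.977 0.064 0 0 0.038;1 0.724 -0.977 0.064 0 0 0.038;1 0.724 -0.977 0.064 0 0 0.038",
  squeeze=60,
)

```text
clock: 1.1
tcp_pos: [0.3589, -0.0958, 0.1726]
ee_rot: [[0.966, 0.257, 0.0], [0.257, -0.966, -0.0], [0.0, 0.0, -1.0]]
contact_force: [1.0, 0.1, 0.1]
finger_gap: 1.003
gripper_force: 0.0
```

```bash
cat >> h.py <<'E'
from scipy.spatial.transform import Rotation as Ro
def go(X,yaw):
    o=r.observe();M=np.array(o["ee_rot"]);a=np.radians(yaw)
    G=np.array([[np.cos(a),np.sin(a),0],[np.sin(a),-np.cos(a),0],[0,0,-1]])
    print("t",round(o["clock"],2),"at",o["tcp_pos"].round(4),"yaw",np.degrees(np.arctan2(M[1,0],M[0,0])).round(2),"gap",round(o["finger_gap"],3),"F",np.round(o["contact_force"],1))
    print("move",(M.T@(np.array(X)-o["tcp_pos"])/.75).round(4),(Ro.from_matrix(M.T@G).as_rotvec()/np.pi).round(4))
E
python3 -c "
from h import *
go([.4644,.3017,.15],15)"
```

```text
t 1.1 at [ 0.3589 -0.0958  0.1726] yaw 14.89 gap 1.003 F [1.  0.1 0.1]
move [ 0.2721 -0.476   0.0301] [ 0.0001 -0.0001 -0.0006]
```

Request:
apply_moves(
  motion="1 0.272 -0.476 0.03 0 0 0;1 0.272 -0.476 0.03 0 0 0;1 0.272 -0.476 0.03 0 0 0;1 0.272 -0.476 0.03 0 0 0;1 0.272 -0.476 0.03 0 0 0;1 0.272 -0.476 0.03 0 0 0;1 0.272 -0.476 0.03 0 0 0;1 0.272 -0.476 0.03 0 0 0;1 0.272 -0.476 0.03 0 0 0;1 0.272 -0.476 0.03 0 0 0;1 0.272 -0.476 0.03 0 0 0;1 0.272 -0.476 0.03 0 0 0",
)

```text
clock: 2.1
tcp_pos: [0.464, 0.3013, 0.1493]
ee_rot: [[0.966, 0.26, -0.001], [0.26, -0.966, -0.001], [-0.001, 0.0, -1.0]]
contact_force: [0.1, 0.4, -0.2]
finger_gap: 0.999
gripper_force: 0.0
```

```bash
python3 -c "
from h import *
go([.4644,.3017,.003],15)"
```

```text
t 2.1 at [0.464  0.3013 0.1493] yaw 15.07 gap 0.999 F [ 0.1  0.4 -0.2]
move [ 0.0009 -0.0005  0.1951] [0.0001 0.0003 0.0004]
```

Request:
apply_moves(
  motion="1 0.001 0 0.1 0 0 0;1 0.001 0 0.17 0 0 0;1 0.001 0 0.19 0 0 0;1 0.001 0 0.194 0 0 0;1 0.001 0 0.194 0 0 0;0 0.001 0 0.194 0 0 0;0 0.001 0 0.194 0 0 0;0 0.001 0 0.194 0 0 0;0 0.001 0 0.194 0 0 0;0 0.001 0 0.194 0 0 0;0 0.001 0 0.194 0 0 0;0 0.001 0 0.194 0 0 0",
)

```text
clock: 3.1
tcp_pos: [0.4653, 0.3002, 0.0052]
ee_rot: [[0.966, 0.258, 0.001], [0.258, -0.966, 0.001], [0.001, -0.0, -1.0]]
contact_force: [0.6, -1.4, -0.8]
finger_gap: 0.009
gripper_force: 0.0
```

```bash
python3 -c "
from h import *
go([.4644,.3017,.22],15)"
```

```text
t 3.1 at [0.4653 0.3002 0.0052] yaw 14.93 gap 0.009 F [ 0.6 -1.4 -0.8]
move [-0.0004 -0.0023 -0.2864] [-0.0001 -0.0003 -0.0004]
```

Request:
apply_moves(
  motion="0 0 -0.002 -0.05 0 0 0;0 0 -0.002 -0.1 0 0 0;1 0 -0.002 -0.15 0 0 0;1 0 -0.002 -0.2 0 0 0;1 0 -0.002 -0.2 0 0 0;1 0 -0.002 -0.2 0 0 0",
)

```text
clock: 3.6
tcp_pos: [0.466, 0.3024, 0.1571]
ee_rot: [[0.966, 0.258, 0.004], [0.258, -0.966, 0.003], [0.005, -0.002, -1.0]]
contact_force: [-0.6, -0.3, -0.5]
finger_gap: 0.562
gripper_force: 0.0
```

```bash
python3 -c "
from h import *
a=grab('top','t1');b=grab('side','s1')
f=lambda i,x,y:cv2.resize(i[y:y+110,x:x+130],None,fx=3,fy=3,interpolation=cv2.INTER_CUBIC)
cv2.imwrite('pics/c1.png',np.hstack([f(a,180,190),f(b,165,210)]))
go([.4644,.3017,.22],15)"
```

```text
t 3.7 at [0.4641 0.3012 0.154 ] yaw 14.92 gap 0.734 F [-0.8 -0.   0.4]
move [ 0.0005 -0.0006 -0.088 ] [ 0.0001  0.0002 -0.0004]
```

View pics/c1.png

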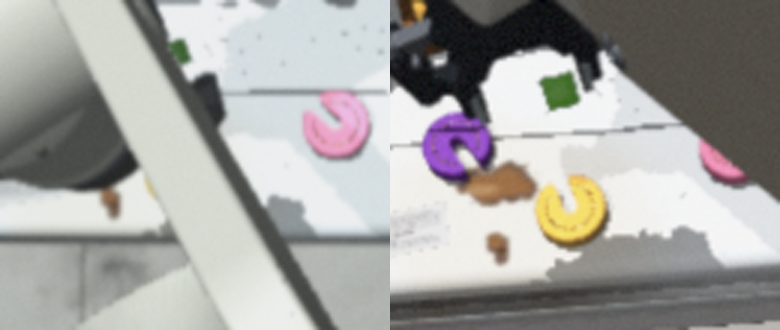

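```bash
python3 -c "
from h import *
o=r.observe();M=o['ee_rot'];p=o['tcp_pos']
for s in(-.04,0,.04): print(proj('side',p+M@[0,s,-.013]), proj('top',p+M@[0,s,-.013]))
im=cv2.imread('pics/s1.png');c=cv2.cvtColor(im,cv2.COLOR_BGR2HSV)[262:298,205:245]
ys,xs=np.nonzero(cv2.inRange(c,(15,90,150),(35,255,255)));pts=np.array([plane('side',(205+u,262+v),.016)[:2] for u,v in zip(xs,ys)],np.float32)
C=cv2.minEnclosingCircle(pts)[0];print(cv2.minEnclosingCircle(pts));a=np.degrees(np.arctan2(*(pts-C).T[::-1]));rr=np.hypot(*(pts-C).T);print(np.histogram(a[rr>.01],bins=24,range=(-180,180))[0])
"
```

```text
[193.25213939 255.1175384 ] [206.41599136 246.4338089 ]
[214.82877376 248.30932243] [226.77655927 241.00114673]
[236.07914225 241.60138576] [247.20811292 235.54022053]
((0.4649764895439148, 0.3021407127380371), 0.024976758286356926)
[16 14 14 16 15 13 14 15 13 15 14 12  0  0  7 13 14 12 13 12 14 16 14 14]
```

```bash
python3 -c "
from h import *
go([.4647,.3018,.002],15)"
```

```text
t 3.7 at [0.4641 0.3012 0.154 ] yaw 14.92 gap 0.734 F [-0.8 -0.   0.4]
move [ 0.0012 -0.0007  0.2027] [ 0.0001  0.0002 -0.0004]
```

Request:
apply_moves(
  motion="0.72 0.001 -0.001 0.05 0 0 0;0.72 0.001 -0.001 0.1 0 0 0;0.72 0.001 -0.001 0.15 0 0 0;0.72 0.001 -0.001 0.18 0 0 0;0.72 0.001 -0.001 0.195 0 0 0;0.72 0.001 -0.001 0.202 0 0 0;0.72 0.001 -0.001 0.202 0 0 0;0.72 0.001 -0.001 0.202 0 0 0;0.72 0.001 -0.001 0.202 0 0 0",
)

```text
clock: 4.45
tcp_pos: [0.4661, 0.303, 0.0044]
ee_rot: [[0.966, 0.257, 0.002], [0.257, -0.966, 0.001], [0.002, -0.001, -1.0]]
contact_force: [-0.2, 0.4, 0.4]
finger_gap: 0.715
gripper_force: 0.0
```

Request:
apply_moves(
  motion="0.72 0 0 0.002 0 0 0;0.72 0 0 0.004 0 0 0;0.72 0 0 0.004 0 0 0;0.72 0 0 0.004 0 0 0",
)

```text
clock: 4.78
tcp_pos: [0.4653, 0.3025, 0.0005]
ee_rot: [[0.966, 0.257, 0.0], [0.257, -0.966, 0.0], [0.001, -0.0, -1.0]]
contact_force: [0.4, 0.3, -0.6]
finger_gap: 0.72
gripper_force: 0.0
```

```bash
python3 -c "
from h import *
go([.4647,.3018,.002],15)
b=grab('side','s2')
cv2.imwrite('pics/c2.png',cv2.resize(b[220:320,150:290],None,fx=5,fy=5,interpolation=cv2.INTER_CUBIC))"
```

```text
t 4.78 at [0.4653 0.3025 0.0005] yaw 14.92 gap 0.72 F [ 0.4  0.3 -0.6]
move [-0.001   0.0007 -0.002 ] [-0.0001 -0.0002 -0.0005]
```

View pics/c2.png

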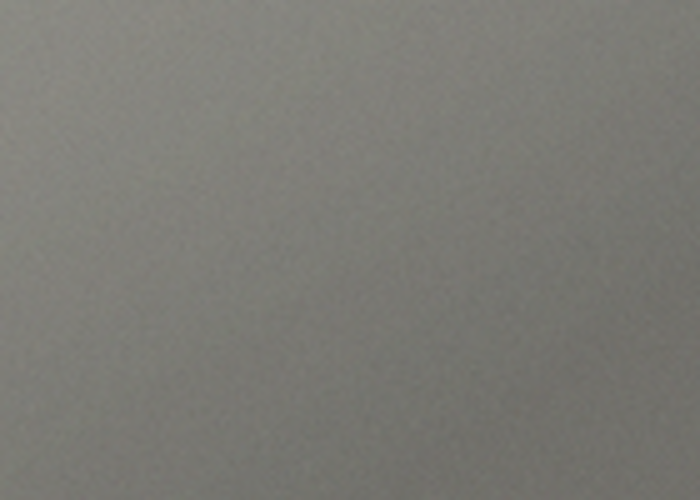

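Request:
apply_moves(
  motion="0.72 -0.001 0 0.003 0 0 0;0.72 -0.001 0 0.006 0 0 0;0.72 -0.001 0 0.006 0 0 0;0.72 -0.001 0 0.006 0 0 0",
)

```text
clock: 5.17
tcp_pos: [0.4642, 0.302, -0.0047]
ee_rot: [[0.966, 0.257, -0.0], [0.257, -0.966, -0.0], [-0.001, 0.0, -1.0]]
contact_force: [-0.4, -0.5, -0.2]
finger_gap: 0.721
gripper_force: 0.0
```

Request:
apply_moves(
  motion="0.72 0 0 0.002 0 0 0;0.72 0 0 0.003 0 0 0;0.72 0 0 0.003 0 0 0",
)

```text
clock: 5.42
tcp_pos: [0.4643, 0.3021, -0.0069]
ee_rot: [[0.966, 0.258, -0.0], [0.258, -0.966, -0.0], [-0.0, 0.0, -1.0]]
contact_force: [-0.4, 0.1, 0.5]
finger_gap: 0.721
gripper_force: 0.0
```

Request:
apply_moves(
  motion="0.5 0 0 0.003 0 0 0;0.5 0 0 0.003 0 0 0;0.5 0 0 0.003 0 0 0;0.5 0 0 0.003 0 0 0;0.5 0 0 0.003 0 0 0;0.5 0 0 0.003 0 0 0",
  squeeze=60,
)

```text
clock: 5.92
tcp_pos: [0.4645, 0.3022, -0.0088]
ee_rot: [[0.966, 0.257, 0.0], [0.257, -0.966, 0.0], [0.0, -0.0, -1.0]]
contact_force: [0.3, 0.1, 1.4]
finger_gap: 0.503
gripper_force: 0.0
```

Request:
apply_moves(
  motion="0.72 0 0 -0.15 0 0 0;0.72 0 0 -0.15 0 0 0;0.72 0 0 -0.15 0 0 0;0.72 0 0 -0.15 0 0 0;0.72 0 0 -0.15 0 0 0;0.72 0 0 -0.15 0 0 0",
)

```text
clock: 6.42
tcp_pos: [0.4641, 0.3019, 0.1033]
ee_rot: [[0.966, 0.257, -0.0], [0.257, -0.966, -0.0], [-0.0, 0.0, -1.0]]
contact_force: [-0.1, -0.2, -0.7]
finger_gap: 0.719
gripper_force: 0.0
```

```bash
python3 -c "
from h import *
go([.4647,.3018,.002],15)
b=grab('side','s3');a=grab('top','t3')
f=lambda i,x,y:cv2.resize(i[y:y+120,x:x+100],None,fx=4,fy=4,interpolation=cv2.INTER_CUBIC)
cv2.imwrite('pics/c3.png',np.hstack([f(b,170,190),f(a,190,180)]))
o=r.observe();M=o['ee_rot'];p=o['tcp_pos']
for s in(-.0306,0,.0306): print(proj('side',p+M@[0,s,-.009]), proj('top',p+M@[0,s,-.009]))
"
```

```text
t 6.42 at [0.4641 0.3019 0.1033] yaw 14.92 gap 0.719 F [-0.1 -0.2 -0.7]
move [0.0008 0.0004 0.1351] [ 0.      0.0001 -0.0004]
[203.2544687  266.11892345] [216.97161303 248.05053904]
[218.75074551 261.14738601] [231.55705084 244.16039922]
[234.07803131 256.22764551] [246.17619898 240.25535338]
```

View pics/c3.png

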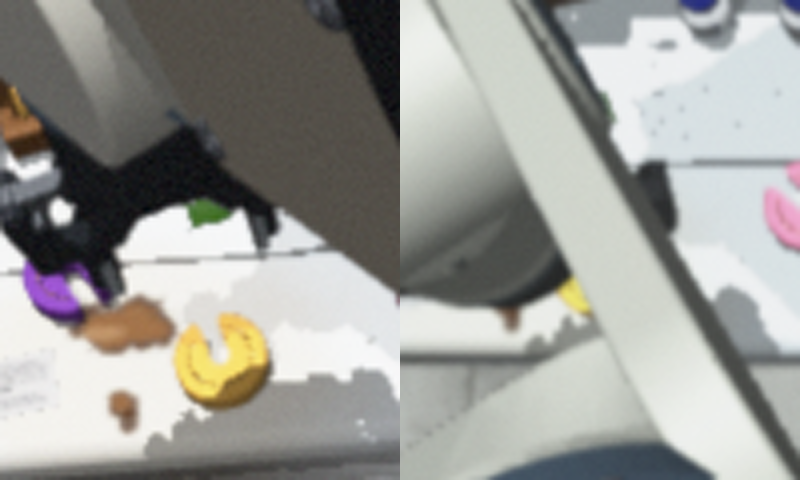

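Request:
apply_moves(
  motion="0.75 0.001 0 0.05 0 0 0;0.75 0.001 0 0.1 0 0 0;0.75 0.001 0 0.13 0 0 0;0.75 0.001 0 0.144 0 0 0;0.75 0.001 0 0.148 0 0 0;0.75 0.001 0 0.15 0 0 0;0.75 0.001 0 0.15 0 0 0;0.75 0.001 0 0.15 0 0 0",
)

```text
clock: 7.18
tcp_pos: [0.4661, 0.303, -0.0077]
ee_rot: [[0.966, 0.257, 0.002], [0.257, -0.966, 0.001], [0.002, -0.001, -1.0]]
contact_force: [-0.0, 0.4, -0.6]
finger_gap: 0.751
gripper_force: 0.0
```

Request:
apply_moves(
  motion="0.75 0 0 0.002 0 0 0;0.75 0 0 0.004 0 0 0;0.75 0 0 0.004 0 0 0;0.75 0 0 0.004 0 0 0",
)

```text
clock: 7.52
tcp_pos: [0.4653, 0.3025, -0.0115]
ee_rot: [[0.966, 0.258, 0.0], [0.258, -0.966, 0.0], [0.0, -0.0, -1.0]]
contact_force: [-0.6, 0.1, 0.1]
finger_gap: 0.749
gripper_force: 0.0
```

Request:
apply_moves(
  motion="0.75 0 0 0.002 0 0 0;0.75 0 0 0.004 0 0 0;0.75 0 0 0.004 0 0 0;0.75 0 0 0.004 0 0 0",
)

```text
clock: 7.85
tcp_pos: [0.465, 0.3023, -0.0151]
ee_rot: [[0.966, 0.257, -0.0], [0.257, -0.966, -0.0], [-0.0, 0.0, -1.0]]
contact_force: [0.1, 0.1, 0.5]
finger_gap: 0.751
gripper_force: 0.0
```

Request:
apply_moves(
  motion="0.75 0 0 0.002 0 0 0;0.75 0 0 0.004 0 0 0;0.75 0 0 0.004 0 0 0;0.75 0 0 0.004 0 0 0",
)

```text
clock: 8.18
tcp_pos: [0.465, 0.3023, -0.018]
ee_rot: [[0.966, 0.257, -0.0], [0.257, -0.966, -0.0], [-0.0, 0.0, -1.0]]
contact_force: [-0.7, -0.5, -0.7]
finger_gap: 0.748
gripper_force: 0.0
```

Request:
apply_moves(
  motion="0.75 0 0 0.002 0 0 0;0.75 0 0 0.003 0 0 0;0.75 0 0 0.003 0 0 0;0.4 0 0 0.003 0 0 0;0.4 0 0 0.003 0 0 0;0.4 0 0 0.003 0 0 0;0.4 0 0 0.003 0 0 0;0.4 0 0 0.003 0 0 0",
)

```text
clock: 8.85
tcp_pos: [0.4652, 0.3025, -0.0194]
ee_rot: [[0.966, 0.257, 0.0], [0.257, -0.966, 0.0], [0.0, -0.0, -1.0]]
contact_force: [-2.4, -2.3, 8.9]
finger_gap: 0.516
gripper_force: 59.5
```

Request:
apply_moves(
  motion="0.4 0 0 -0.01 0 0 0;0.4 0 0 -0.03 0 0 0;0.4 0 0 -0.06 0 0 0;0.4 0 0 -0.1 0 0 0;0.4 0 0 -0.15 0 0 0;0.4 0 0 -0.2 0 0 0;0.4 0 0 -0.2 0 0 0;0.4 0 0 -0.2 0 0 0",
)

```text
clock: 9.52
tcp_pos: [0.4667, 0.3034, 0.1325]
ee_rot: [[0.966, 0.257, 0.004], [0.257, -0.966, 0.003], [0.005, -0.002, -1.0]]
contact_force: [-0.8, 1.3, -0.3]
finger_gap: 0.396
gripper_force: 0.0
```

```bash
python3 -c "
from h import *
go([.4647,.3018,.002],15)
b=grab('side','s4')
cv2.imwrite('pics/c4.png',cv2.resize(b[200:310,160:270],None,fx=5,fy=5,interpolation=cv2.INTER_CUBIC))
"
```

```text
t 9.52 at [0.4667 0.3034 0.1325] yaw 14.92 gap 0.396 F [-0.8  1.3 -0.3]
move [-0.004   0.0016  0.174 ] [-0.0005 -0.0016 -0.0005]
```

View pics/c4.png

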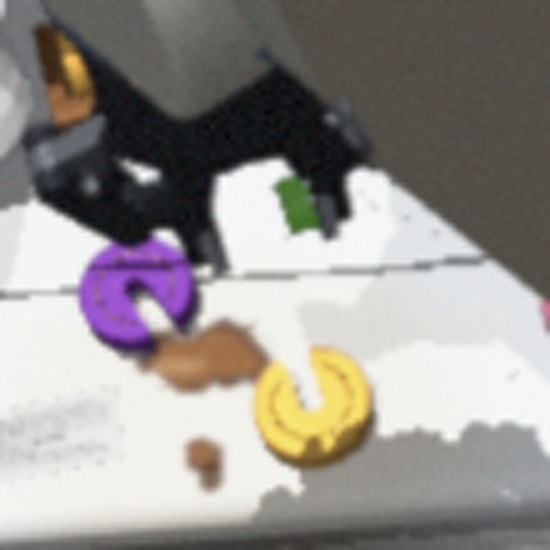

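```bash
python3 -c "
from h import *
for p,q in(((.4667,.3034,.1325),(214,250.5)),((.4641,.3019,.1033),(217,257.5)),((.464,.301,.154),(213.5,243.5))):
  for d in(0,.01,.02,.03): print(d,proj('side',np.add(p,(0,0,d))).round(1),q)
  print(plane('side',q,p[2]+.008))
im=cv2.imread('pics/s4.png');c=cv2.cvtColor(im,cv2.COLOR_BGR2HSV)[262:298,205:245]
ys,xs=np.nonzero(cv2.inRange(c,(15,90,150),(35,255,255)));pts=np.array([plane('side',(205+u,262+v),.016)[:2] for u,v in zip(xs,ys)],np.float32)
C=cv2.minEnclosingCircle(pts)[0];print(cv2.minEnclosingCircle(pts));a=np.degrees(np.arctan2(*(pts-C).T[::-1]));rr=np.hypot(*(pts-C).T);print(np.histogram(a[rr>.01],bins=36,range=(-180,180))[0])
"
```

```text
0 [216.3 255.1] (214, 250.5)
0.01 [215.5 252.8] (214, 250.5)
0.02 [214.7 250.5] (214, 250.5)
0.03 [213.9 248.2] (214, 250.5)
[0.47267091 0.30647227 0.1405    ]
0 [219.1 262.6] (217, 257.5)
0.01 [218.4 260.5] (217, 257.5)
0.02 [217.7 258.3] (217, 257.5)
0.03 [217.  256.1] (217, 257.5)
[0.47142538 0.304905   0.1113    ]
0 [215.9 251.4] (213.5, 243.5)
0.01 [215.2 249.1] (213.5, 243.5)
0.02 [214.4 246.7] (213.5, 243.5)
0.03 [213.6 244.2] (213.5, 243.5)
[0.47649667 0.30429197 0.162     ]
((0.46782201528549194, 0.3129681944847107), 0.030692581087350845)
[12  9 16 14 10 15 15 15 13 14 11 11  9  9  7  4  2  0  0  0  0  3  5  6
  7  5  4  5  5  6  7  9 10 12 12 14]
```

```bash
cat >> h.py <<'E'
def disc(n,im,box,z,v=170):
    x,y,w,h=box;m=cv2.inRange(cv2.cvtColor(im,cv2.COLOR_BGR2HSV)[y:y+h,x:x+w],(15,90,v),(35,255,255))
    k,l,s,_=cv2.connectedComponentsWithStats(m);m=l==1+s[1:,4].argmax()
    ys,xs=np.nonzero(m);P=np.array([plane(n,(x+u,y+v),z)[:2] for u,v in zip(xs,ys)],np.float32)
    C,R=cv2.minEnclosingCircle(P);a=np.degrees(np.arctan2(*(P-C).T[::-1]));rr=np.hypot(*(P-C).T)
    print(n,np.round(C,4),round(R,4),np.histogram(a[rr>.01],bins=36,range=(-180,180))[0])
E
python3 -c "
from h import *
for f in('s0','s1','s4'): disc('side',cv2.imread('pics/'+f.replace('s0','side0')+'.png'),(200,258,50,45),.016)
go([.4600,.306,.015],15)
"
```

```text
side [0.4655 0.3023] 0.0245 [10  8 10  7 11  8 10  8 11  8  9 10  8  9  8  9  9  5  0  0  0  3  8  9
  9  8 10  7  9 10  9  9  9  8 10  8]
side [0.4652 0.3023] 0.0248 [ 9 11  9  9 10  9 10  9  9 10 10  9  9 10  9  9 10  6  0  0  0  4  6  9
  9  8  9  8  8  9  9  9 10  9  9  8]
side [0.4634 0.3085] 0.025 [ 4  8  8  6  7  8  9 10  9 11  8  9  9 11  8  9  9  5  0  0  0  3  9 10
 10  9  8  8  8  9  9 11 10 10  9  6]
t 9.57 at [0.4654 0.3026 0.1307] yaw 14.92 gap 0.4 F [-0.4  0.3  0.3]
move [-0.0061 -0.0062  0.1542] [-0.0002 -0.0006 -0.0004]
```

```bash
python3 -c "
from h import *
go([.463,.3075,-.012],15)
"
```

```text
t 9.57 at [0.4654 0.3026 0.1307] yaw 14.92 gap 0.4 F [-0.4  0.3  0.3]
move [-0.0018 -0.007   0.1902] [-0.0002 -0.0006 -0.0004]
```

Request:
apply_moves(
  motion="0.85 -0.002 -0.007 0 0 0 0;0.85 -0.002 -0.007 0 0 0 0;0.85 -0.002 -0.007 0.05 0 0 0;0.85 -0.002 -0.007 0.1 0 0 0;0.85 -0.002 -0.007 0.15 0 0 0;0.85 -0.002 -0.007 0.18 0 0 0;0.85 -0.002 -0.007 0.188 0 0 0;0.85 -0.002 -0.007 0.19 0 0 0;0.85 -0.002 -0.007 0.19 0 0 0;0.85 -0.002 -0.007 0.19 0 0 0",
)

```text
clock: 10.4
tcp_pos: [0.4632, 0.3077, -0.0115]
ee_rot: [[0.966, 0.258, 0.001], [0.258, -0.966, 0.001], [0.002, -0.001, -1.0]]
contact_force: [-0.0, 0.5, -0.3]
finger_gap: 0.851
gripper_force: 0.0
```

Request:
apply_moves(
  motion="0.85 0 0 0.004 0 0 0;0.85 0 0 0.008 0 0 0;0.85 0 0 0.01 0 0 0;0.85 0 0 0.01 0 0 0;0.85 0 0 0.01 0 0 0",
)

```text
clock: 10.82
tcp_pos: [0.4624, 0.3071, -0.0199]
ee_rot: [[0.966, 0.257, 0.0], [0.257, -0.966, 0.0], [0.0, -0.0, -1.0]]
contact_force: [-0.2, 0.3, 0.3]
finger_gap: 0.849
gripper_force: 0.0
```

Request:
apply_moves(
  motion="0.85 0 0 0.002 0 0 0;0.85 0 0 0.004 0 0 0;0.85 0 0 0.004 0 0 0;0.85 0 0 0.004 0 0 0",
)

```text
clock: 11.15
tcp_pos: [0.4623, 0.307, -0.0233]
ee_rot: [[0.966, 0.257, -0.0], [0.257, -0.966, -0.0], [-0.0, 0.0, -1.0]]
contact_force: [0.0, -0.2, -0.2]
finger_gap: 0.851
gripper_force: 0.0
```

Request:
apply_moves(
  motion="0.85 0 0 0.002 0 0 0;0.85 0 0 0.004 0 0 0;0.85 0 0 0.004 0 0 0;0.85 0 0 0.004 0 0 0",
)

```text
clock: 11.48
tcp_pos: [0.4623, 0.307, -0.0263]
ee_rot: [[0.966, 0.258, -0.0], [0.258, -0.966, -0.0], [-0.0, 0.0, -1.0]]
contact_force: [0.4, 0.3, 0.0]
finger_gap: 0.849
gripper_force: 0.0
```

Request:
apply_moves(
  motion="0.8 0 0 0.002 0 0 0;0.8 0 0 0.004 0 0 0;0.8 0 0 0.004 0 0 0;0.8 0 0 0.004 0 0 0",
)

```text
clock: 11.82
tcp_pos: [0.4622, 0.307, -0.0293]
ee_rot: [[0.966, 0.258, -0.0], [0.258, -0.966, -0.0], [-0.0, 0.0, -1.0]]
contact_force: [-0.7, 1.1, 0.9]
finger_gap: 0.797
gripper_force: 0.0
```

Request:
apply_moves(
  motion="0.8 0 0 0.002 0 0 0;0.8 0 0 0.003 0 0 0;0.8 0 0 0.003 0 0 0;0.7 0 0 0.003 0 0 0;0.7 0 0 0.003 0 0 0",
)

```text
clock: 12.23
tcp_pos: [0.4623, 0.307, -0.0314]
ee_rot: [[0.966, 0.258, -0.0], [0.258, -0.966, -0.0], [-0.0, 0.0, -1.0]]
contact_force: [-0.8, 0.2, -0.5]
finger_gap: 0.698
gripper_force: 0.0
```

Request:
apply_moves(
  motion="0.4 0 0 0.003 0 0 0;0.4 0 0 0.003 0 0 0;0.4 0 0 0.003 0 0 0;0.4 0 0 0.003 0 0 0;0.4 0 0 0.003 0 0 0",
  squeeze=40,
)

```text
clock: 12.65
tcp_pos: [0.4627, 0.3073, -0.0332]
ee_rot: [[0.966, 0.258, 0.001], [0.258, -0.966, 0.0], [0.001, -0.0, -1.0]]
contact_force: [0.1, -0.9, 6.7]
finger_gap: 0.572
gripper_force: 40.6
```

Request:
apply_moves(
  motion="0.4 0 0 0 0 0 0;0.4 0 0 0 0 0 0;0.4 0 0 -0.005 0 0 0;0.4 0 0 -0.015 0 0 0;0.4 0 0 -0.03 0 0 0;0.4 0 0 -0.06 0 0 0;0.4 0 0 -0.1 0 0 0;0.4 0 0 -0.14 0 0 0;0.4 0 0 -0.14 0 0 0;0.4 0 0 -0.14 0 0 0",
  squeeze=80,
)

```text
clock: 13.48
tcp_pos: [0.4636, 0.3079, 0.0737]
ee_rot: [[0.966, 0.258, 0.004], [0.258, -0.966, 0.002], [0.004, -0.001, -1.0]]
contact_force: [0.1, -1.1, -2.8]
finger_gap: 0.555
gripper_force: 83.0
```

```bash
python3 -c "
from h import *
go([.4647,.3018,.002],15)
b=grab('side','s5')
cv2.imwrite('pics/c5.png',cv2.resize(b[200:310,160:270],None,fx=5,fy=5,interpolation=cv2.INTER_CUBIC))
"
```

```text
t 13.48 at [0.4636 0.3079 0.0737] yaw 14.92 gap 0.555 F [ 0.1 -1.1 -2.8]
move [-0.0011  0.0083  0.0956] [-0.0004 -0.0013 -0.0004]
```

View pics/c5.png

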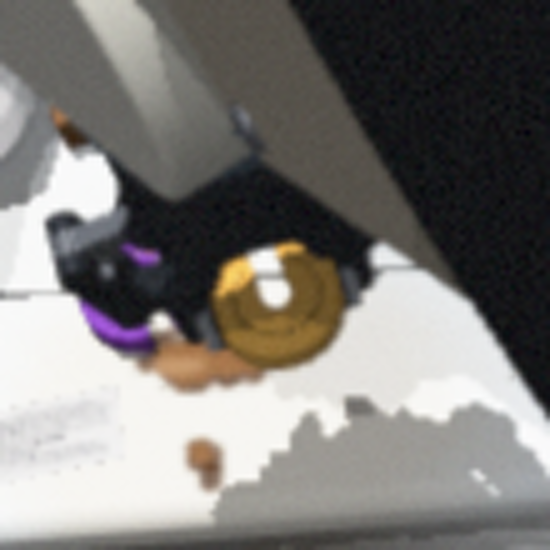

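```bash
python3 -c "
from h import *
b=cv2.imread('pics/s5.png')
for z in(.10,.123): disc('side',b,(200,245,32,30),z,90)
c=cv2.cvtColor(b,cv2.COLOR_BGR2HSV)
for p in((.4636,.3079,.107),(.4636,.3079,.123),): print(proj('side',p))
"
```

```text
side [0.4711 0.312 ] 0.0276 [11 13 14 12 16 15 13 12 14 12 12 13 14 10  9 13  9  3  0  0  3 12 11 11
 10 10 10  8  8  6  9 11 12 14 14 17]
side [0.4606 0.3087] 0.0268 [10 13 14 12 16 15 13 12 14 12 12 13 14 10  9 13  9  3  0  0  3 12 11 11
 10 10  9  7  8  6  9 11 12 14 14 17]
[215.76662671 262.25598844]
[214.57786041 258.84590504]
```

```bash
python3 -c "
from h import *
go([.4515,-.0335,.19],-12)
"
```

```text
t 13.53 at [0.4625 0.3072 0.0722] yaw 14.92 gap 0.554 F [-0.6 -0.1 -2.5]
move [-0.131   0.4351 -0.1575] [-0.0003 -0.0004  0.1496]
```

Request:
apply_moves(
  motion="0.4 0 0 -0.05 0 0 0;0.4 0 0 -0.1 0 0 0;0.4 0 0 -0.157 0 0 0.01;0.4 -0.01 0.03 -0.157 0 0 0.03;0.4 -0.025 0.08 -0.157 0 0 0.05;0.4 -0.04 0.13 -0.157 0 0 0.07;0.4 -0.055 0.18 -0.157 0 0 0.09;0.4 -0.07 0.23 -0.157 0 0 0.11;0.4 -0.085 0.28 -0.157 0 0 0.13;0.4 -0.1 0.33 -0.157 0 0 0.15;0.4 -0.115 0.38 -0.157 0 0 0.15;0.4 -0.131 0.435 -0.157 0 0 0.15",
)

```text
clock: 14.53
tcp_pos: [0.4499, -0.0337, 0.1879]
ee_rot: [[0.978, -0.209, -0.002], [-0.209, -0.978, 0.0], [-0.002, 0.0, -1.0]]
contact_force: [1.6, -0.3, -1.9]
finger_gap: 0.554
gripper_force: 84.1
```

Request:
apply_moves(
  motion="0.4 0 0 0 0 0 0;0.4 0 0 0 0 0 0;0.4 0 0 0 0 0 0",
)

```text
clock: 14.78
tcp_pos: [0.4506, -0.0322, 0.1881]
ee_rot: [[0.978, -0.211, -0.002], [-0.211, -0.978, 0.001], [-0.002, -0.0, -1.0]]
contact_force: [-0.7, 1.1, -3.1]
finger_gap: 0.552
gripper_force: 84.2
```

```bash
python3 -c "
from h import *
go([.4515,-.0335,.1385],-12)
b=grab('side','s6');a=grab('top','t6')
f=lambda i,x,y:cv2.resize(i[y:y+120,x:x+100],None,fx=4,fy=4,interpolation=cv2.INTER_CUBIC)
cv2.imwrite('pics/c6.png',np.hstack([f(b,340,160),f(a,350,170)]))
"
```

```text
t 14.78 at [ 0.4506 -0.0322  0.1881] yaw -12.17 gap 0.552 F [-0.7  1.1 -3.1]
move [0.0017 0.0014 0.0661] [-0.      0.0007 -0.0009]
```

View pics/c6.png

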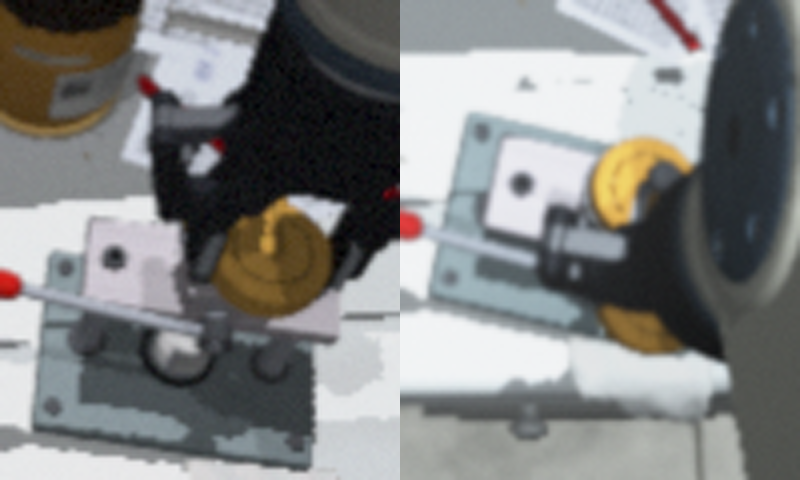

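```bash
python3 -c "
from h import *
o=r.observe();p=o['tcp_pos'];t=np.linspace(0,6.28,90)
for n,f,box in(('side','s6',(385,205,45,40)),('top','t6',(398,235,35,28))):
  q=np.array([proj(n,[p[0]+.025*np.cos(a),p[1]+.025*np.sin(a),p[2]+.0335+h]) for a in t for h in(0,.016)])
  print(n,'pred',q.min(0).round(1),q.max(0).round(1))
  x,y,w,h=box;m=cv2.inRange(cv2.cvtColor(cv2.imread(f'pics/{f}.png'),cv2.COLOR_BGR2HSV)[y:y+h,x:x+w],(12,100,60),(35,255,255))
  k,l,s,_=cv2.connectedComponentsWithStats(m);b=s[1+s[1:,4].argmax()];print('seen',b[0]+x,b[1]+y,b[0]+x+b[2]-1,b[1]+y+b[3]-1)
"
```

```text
side pred [390.6 209.2] [422.7 239.7]
seen 393 209 422 238
top pred [397.2 229. ] [428.5 258.9]
seen 400 246 419 257
```

Request:
apply_moves(
  motion="0.4 -0.003 0.001 0.03 0 0 0;0.4 -0.003 0.001 0.055 0 0 0;0.4 -0.003 0.001 0.064 0 0 0;0.4 -0.003 0.001 0.066 0 0 0;0.4 -0.003 0.001 0.066 0 0 0;0.4 -0.003 0.001 0.066 0 0 0",
)

```text
clock: 15.38
tcp_pos: [0.4497, -0.032, 0.1403]
ee_rot: [[0.978, -0.208, 0.001], [-0.208, -0.978, -0.0], [0.001, -0.0, -1.0]]
contact_force: [-0.1, 0.2, -1.9]
finger_gap: 0.556
gripper_force: 84.2
```

```bash
python3 -c "
from h import *
go([.508,-.0466,.1385],-12)
b=grab('side','s7')
o=r.observe();p=o['tcp_pos'];t=np.linspace(0,6.28,90)
for n,f,box in(('side','s7',(380,215,50,50)),):
  q=np.array([proj(n,[p[0]+.025*np.cos(a),p[1]+.025*np.sin(a),p[2]+.0335+h]) for a in t for h in(0,.016)])
  print(n,'pred',q.min(0).round(1),q.max(0).round(1))
  x,y,w,h=box;m=cv2.inRange(cv2.cvtColor(cv2.imread(f'pics/{f}.png'),cv2.COLOR_BGR2HSV)[y:y+h,x:x+w],(12,100,60),(35,255,255))
  k,l,s,_=cv2.connectedComponentsWithStats(m)
  for b in s[1:]: print('seen',b[0]+x,b[1]+y,b[0]+x+b[2]-1,b[1]+y+b[3]-1,b[4])
"
```

```text
t 15.38 at [ 0.4497 -0.032   0.1403] yaw -12.02 gap 0.556 F [-0.1  0.2 -1.9]
move [0.08   0.0029 0.0025] [-0.     -0.0003 -0.0001]
side pred [385.7 223.3] [416.  252.4]
seen 386 215 389 216 6
seen 388 229 395 244 61
```

Request:
apply_moves(
  motion="0.4 0.01 0.002 0.001 0 0 0;0.4 0.02 0.002 0.001 0 0 0;0.4 0.03 0.002 0.001 0 0 0;0.4 0.035 0.002 0.001 0 0 0;0.4 0.04 0.002 0.001 0 0 0;0.4 0.045 0.002 0.001 0 0 0;0.4 0.045 0.002 0.001 0 0 0",
)

```text
clock: 16.02
tcp_pos: [0.4826, -0.0412, 0.1388]
ee_rot: [[0.978, -0.209, 0.0], [-0.209, -0.978, -0.0], [0.0, -0.0, -1.0]]
contact_force: [0.8, -0.1, -2.4]
finger_gap: 0.557
gripper_force: 84.2
```

Request:
apply_moves(
  motion="0.4 0.005 0 0 0 0 0;0.4 0.01 0 0 0 0 0;0.4 0.015 0 0 0 0 0;0.4 0.015 0 0 0 0 0",
)

```text
clock: 16.35
tcp_pos: [0.4937, -0.0435, 0.139]
ee_rot: [[0.978, -0.209, 0.001], [-0.209, -0.978, -0.0], [0.001, -0.0, -1.0]]
contact_force: [0.0, -0.7, -1.4]
finger_gap: 0.557
gripper_force: 84.2
```

Request:
apply_moves(
  motion="0.4 0.005 0 0 0 0 0;0.4 0.01 0 0 0 0 0;0.4 0.014 0 0 0 0 0;0.4 0.016 0 0 0 0 0;0.4 0.016 0 0 0 0 0;0.4 0.016 0 0 0 0 0",
)

```text
clock: 16.85
tcp_pos: [0.5044, -0.0458, 0.1388]
ee_rot: [[0.978, -0.209, -0.0], [-0.209, -0.978, 0.0], [-0.0, 0.0, -1.0]]
contact_force: [-0.4, 0.1, -2.3]
finger_gap: 0.55
gripper_force: 84.2
```

Request:
apply_moves(
  motion="0.4 0.002 0 0 0 0 0;0.4 0.003 0 0 0 0 0;0.4 0.003 0 0 0 0 0;0.4 0.003 0 0 0 0 0",
)

```text
clock: 17.18
tcp_pos: [0.5067, -0.0463, 0.1388]
ee_rot: [[0.978, -0.209, -0.0], [-0.209, -0.978, 0.0], [-0.0, -0.0, -1.0]]
contact_force: [0.4, -0.1, -1.7]
finger_gap: 0.556
gripper_force: 84.2
```

Request:
apply_moves(
  motion="0.4 0.001 0 0 0 0 0;0.4 0.002 0 0 0 0 0;0.4 0.002 0 0 0 0 0;0.4 0.002 0 0 0 0 0",
)

```text
clock: 17.52
tcp_pos: [0.5082, -0.0466, 0.1389]
ee_rot: [[0.978, -0.209, 0.0], [-0.209, -0.978, -0.0], [0.0, -0.0, -1.0]]
contact_force: [0.1, -0.4, -1.9]
finger_gap: 0.556
gripper_force: 84.2
```

Request:
apply_moves(
  motion="0.4 0.001 0 0 0 0 0;0.4 0.002 0 0 0 0 0;0.4 0.002 0 0 0 0 0;0.4 0.002 0 0 0 0 0",
)

```text
clock: 17.85
tcp_pos: [0.5097, -0.047, 0.1388]
ee_rot: [[0.978, -0.209, -0.0], [-0.209, -0.978, 0.0], [-0.0, 0.0, -1.0]]
contact_force: [0.4, -0.4, -2.6]
finger_gap: 0.558
gripper_force: 84.2
```

Request:
apply_moves(
  motion="0.4 0.001 0 0 0 0 0;0.4 0.002 0 0 0 0 0;0.4 0.002 0 0 0 0 0;0.4 0.002 0 0 0 0 0",
)

```text
clock: 18.18
tcp_pos: [0.5109, -0.0472, 0.1388]
ee_rot: [[0.978, -0.209, -0.001], [-0.209, -0.978, 0.0], [-0.001, 0.0, -1.0]]
contact_force: [-1.1, 0.4, -1.5]
finger_gap: 0.55
gripper_force: 84.2
```

```bash
python3 -c "
from h import *
go([.510,-.047,.1385],-12)
b=grab('side','s8');a=grab('top','t8')
f=lambda i,x,y:cv2.resize(i[y:y+120,x:x+100],None,fx=4,fy=4,interpolation=cv2.INTER_CUBIC)
cv2.imwrite('pics/c8.png',np.hstack([f(b,340,160),f(a,350,160)]))
o=r.observe();p=o['tcp_pos'];t=np.linspace(0,6.28,90)
for n,f,box in(('side','s8',(375,195,55,50)),):
  q=np.array([proj(n,[p[0]+.025*np.cos(a),p[1]+.025*np.sin(a),p[2]+.0335+h]) for a in t for h in(0,.016)])
  print(n,'pred',q.min(0).round(1),q.max(0).round(1))
  x,y,w,h=box;m=cv2.inRange(cv2.cvtColor(cv2.imread(f'pics/{f}.png'),cv2.COLOR_BGR2HSV)[y:y+h,x:x+w],(12,100,50),(35,255,255))
  k,l,s,_=cv2.connectedComponentsWithStats(m)
  for b in s[1:]: print('seen',b[0]+x,b[1]+y,b[0]+x+b[2]-1,b[1]+y+b[3]-1,b[4])
"
```

```text
t 18.18 at [ 0.5109 -0.0472  0.1388] yaw -12.08 gap 0.55 F [-1.1  0.4 -1.5]
move [-0.0012 -0.0001  0.0003] [ 0.      0.0002 -0.0004]
side pred [386.9 194.7] [416.  222.2]
```

Request:
apply_moves(
  motion="0.4 0.001 0 0 0 0 0;0.4 0.002 0 0 0 0 0;0.4 0.002 0 0 0 0 0",
)

```text
clock: 18.53
tcp_pos: [0.511, -0.0473, 0.1385]
ee_rot: [[0.978, -0.209, -0.003], [-0.209, -0.978, 0.001], [-0.003, 0.0, -1.0]]
contact_force: [-7.3, 1.4, 0.2]
finger_gap: 0.556
gripper_force: 84.6
```

Request:
apply_moves(
  motion="0.4 -0.0045 0 0 0 0 0;0.4 -0.0045 0 0.002 0 0 0;0.4 -0.0045 0 0.004 0 0 0;0.4 -0.0045 0 0.004 0 0 0;0.4 -0.0045 0 0.004 0 0 0",
)

```text
clock: 18.95
tcp_pos: [0.5095, -0.0469, 0.1358]
ee_rot: [[0.978, -0.209, 0.0], [-0.209, -0.978, -0.0], [0.0, -0.0, -1.0]]
contact_force: [0.5, -0.5, -2.2]
finger_gap: 0.557
gripper_force: 84.2
```

Request:
apply_moves(
  motion="0.4 0 0 0.002 0 0 0;0.4 0 0 0.002 0 0 0;0.4 0 0 0.002 0 0 0",
)

```text
clock: 19.2
tcp_pos: [0.5093, -0.0469, 0.1343]
ee_rot: [[0.978, -0.209, -0.0], [-0.209, -0.978, 0.0], [-0.0, -0.0, -1.0]]
contact_force: [-0.6, -0.2, -2.3]
finger_gap: 0.554
gripper_force: 84.2
```

Request:
apply_moves(
  motion="0.4 0 0 0.002 0 0 0;0.4 0 0 0.002 0 0 0;0.4 0 0 0.002 0 0 0",
)

```text
clock: 19.45
tcp_pos: [0.5095, -0.0469, 0.133]
ee_rot: [[0.978, -0.209, 0.0], [-0.209, -0.978, -0.0], [0.0, -0.0, -1.0]]
contact_force: [0.8, 0.2, -1.4]
finger_gap: 0.557
gripper_force: 84.3
```

Request:
apply_moves(
  motion="0.4 0 0 0.001 0 0 0;0.4 0 0 0.001 0 0 0;0.4 0 0 0.001 0 0 0",
)

```text
clock: 19.7
tcp_pos: [0.5096, -0.0469, 0.1328]
ee_rot: [[0.978, -0.209, 0.001], [-0.209, -0.978, -0.0], [0.001, -0.0, -1.0]]
contact_force: [-1.9, 1.1, 6.1]
finger_gap: 0.559
gripper_force: 85.2
```

Request:
apply_moves(
  motion="0.58 0 0 -0.001 0 0 0;0.62 0 0 -0.001 0 0 0;0.7 0 0 -0.001 0 0 0;0.8 0 0 -0.001 0 0 0;0.8 0 0 -0.001 0 0 0;0.8 0 0 -0.02 0 0 0;0.8 0 0 -0.06 0 0 0;0.8 0 0 -0.1 0 0 0;0.8 0 0 -0.15 0 0 0;0.8 -0.03 0 -0.2 0 0 0;0.8 -0.08 0 -0.2 0 0 0;0.8 -0.13 0 -0.2 0 0 0",
)

```text
clock: 20.7
tcp_pos: [0.4146, -0.0264, 0.2842]
ee_rot: [[0.978, -0.21, 0.004], [-0.21, -0.978, -0.0], [0.004, -0.001, -1.0]]
contact_force: [-1.0, -0.2, 1.0]
finger_gap: 0.799
gripper_force: 0.0
```

Request:
apply_moves(
  motion="0.3 -0.05 -0.05 0 0 0 0;0 -0.1 -0.1 0 0 0 0;0 -0.13 -0.15 0 0 0 0;0 -0.13 -0.2 0 0 0 0;0 -0.13 -0.25 0 0 0 0;0 -0.13 -0.25 0 0 0 0;0 -0.13 -0.25 0 0 0 0",
)

```text
clock: 21.28
tcp_pos: [0.3579, 0.1802, 0.2823]
ee_rot: [[0.979, -0.205, 0.0], [-0.205, -0.979, 0.001], [0.0, -0.001, -1.0]]
contact_force: [-0.3, -0.8, 0.0]
finger_gap: -0.004
gripper_force: 0.0
```

```bash
python3 -c "
from h import *
go([.41,.085,.14],-12)
b=grab('side','s9');a=grab('top','t9')
f=lambda i,x,y:cv2.resize(i[y:y+120,x:x+130],None,fx=3,fy=3,interpolation=cv2.INTER_CUBIC)
cv2.imwrite('pics/c9.png',np.hstack([f(b,320,160),f(a,320,160)]))
disc('top',a,(390,195,45,40),.182,150);disc('side',b,(370,180,60,40),.182,150)
"
```

```text
t 21.28 at [0.3579 0.1802 0.2823] yaw -11.85 gap -0.004 F [-0.3 -0.8  0. ]
move [0.094  0.1101 0.1896] [-0.0003 -0.0001  0.0008]
top [ 0.5087 -0.046 ] 0.0248 [13 13 13 12 11 11 12 12 10 11 11 10 11 10 11  3  7  7 11 13 11 13 12 13
 13 12 13 12 12 12 12 11 13 12 12 13]Traceback (most recent call last):
  File "<string>", line 7, in <module>
    disc('top',a,(390,195,45,40),.182,150);disc('side',b,(370,180,60,40),.182,150)
                                           ~~~~^^^^^^^^^^^^^^^^^^^^^^^^^^^^^^^^^^^
  File "h.py", line 26, in disc
    k,l,s,_=cv2.connectedComponentsWithStats(m);m=l==1+s[1:,4].argmax()
                                                       ~~~~~~~~~~~~~~^^
ValueError: attempt to get argmax of an empty sequence
```

View pics/c9.png

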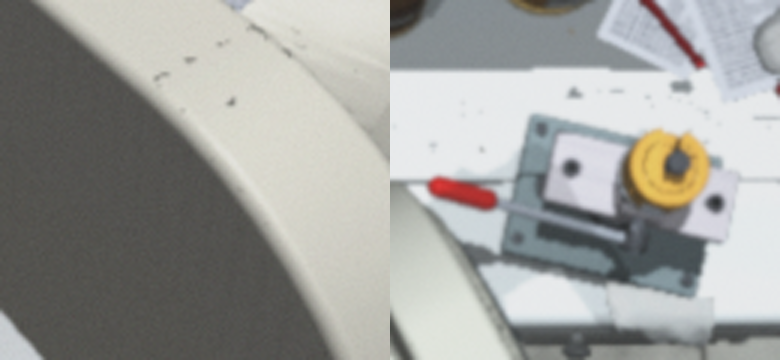

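```bash
python3 -c "
from h import *
go([.501,.085,.15],-12)
"
```

```text
t 21.38 at [0.3575 0.1773 0.2819] yaw -11.97 gap 0.001 F [ 0.1  0.6 -0.4]
move [0.2128 0.0805 0.1758] [0.0003 0.0001 0.0002]
```

Request:
apply_moves(
  motion="0 0.05 0.02 0.02 0 0 0;0 0.1 0.04 0.04 0 0 0;0 0.15 0.06 0.08 0 0 0;0 0.19 0.075 0.11 0 0 0;0 0.213 0.081 0.14 0 0 0;0 0.213 0.081 0.165 0 0 0;0 0.213 0.081 0.176 0 0 0;0 0.213 0.081 0.176 0 0 0;0 0.213 0.081 0.176 0 0 0",
)

```text
clock: 22.13
tcp_pos: [0.5007, 0.0838, 0.1505]
ee_rot: [[0.978, -0.21, -0.001], [-0.21, -0.978, -0.0], [-0.001, 0.0, -1.0]]
contact_force: [-0.1, 0.8, -0.1]
finger_gap: -0.004
gripper_force: 0.0
```

Request:
apply_moves(
  motion="0 0 0 0.01 0 0 0;0 0 0 0.02 0 0 0;0 0 0 0.03 0 0 0;0 0 0 0.04 0 0 0;0 0 0 0.04 0 0 0",
)

```text
clock: 22.55
tcp_pos: [0.5002, 0.0845, 0.1187]
ee_rot: [[0.978, -0.209, -0.002], [-0.209, -0.978, -0.0], [-0.002, 0.001, -1.0]]
contact_force: [-1.3, 1.0, -0.5]
finger_gap: -0.001
gripper_force: 0.0
```

Request:
apply_moves(
  motion="0 0 0 0.01 0 0 0;0 0 0 0.02 0 0 0;0 0 0 0.03 0 0 0;0 0 0.001 0.04 0 0 0;0 0 0.001 0.05 0 0 0;0 0 0.002 0.06 0 0 0;0 0 0.002 0.06 0 0 0",
)

```text
clock: 23.13
tcp_pos: [0.5, 0.0826, 0.0734]
ee_rot: [[0.978, -0.209, -0.002], [-0.209, -0.978, -0.001], [-0.002, 0.001, -1.0]]
contact_force: [-0.7, -0.7, -0.9]
finger_gap: -0.003
gripper_force: 0.0
```

Request:
apply_moves(
  motion="0 0 0.002 0.01 0 0 0;0 0 0.004 0.02 0 0 0;0 0 0.006 0.03 0 0 0;0 0 0.008 0.04 0 0 0;0 0 0.01 0.05 0 0 0;0 0 0.01 0.05 0 0 0",
)

```text
clock: 23.63
tcp_pos: [0.4984, 0.0751, 0.036]
ee_rot: [[0.978, -0.209, -0.002], [-0.209, -0.978, -0.001], [-0.002, 0.001, -1.0]]
contact_force: [-0.1, 0.4, -0.1]
finger_gap: -0.002
gripper_force: 0.0
```

```bash
python3 -c "
from h import *
for n,k in(('top','t10'),('side','s10')):
  im=grab(n,k);h=cv2.cvtColor(im,cv2.COLOR_BGR2HSV)
  c=cv2.connectedComponentsWithStats(cv2.inRange(h,(0,150,80),(6,255,255)))
  for s,ce in zip(c[2][1:],c[3][1:]):
    if s[4]>10:print(n,s,ce.round(1))
  for z,rr in((.145,.1213),(.115,.125),(.08,.12),(.044,.1024)): print(z,proj(n,[.471+.238*rr,-.0375+.971*rr,z]).round(1))
"
```

```text
0.145 [342.8 223.4]
0.115 [339.6 225.2]
0.08 [340.5 228.1]
0.044 [347.  232.2]
0.145 [332.5 227.6]
0.115 [329.2 234.6]
0.08 [330.1 242.8]
0.044 [337.  251.5]
```

Request:
apply_moves(
  motion="0 0 0 0.008 0 0 0;0 0 0 0.016 0 0 0;0 0 0 0.02 0 0 0;0 0 0 0.02 0 0 0",
)

```text
clock: 24.07
tcp_pos: [0.4991, 0.0757, 0.0219]
ee_rot: [[0.978, -0.209, -0.001], [-0.209, -0.978, -0.0], [-0.001, 0.0, -1.0]]
contact_force: [-0.1, 0.9, 0.2]
finger_gap: 0.002
gripper_force: 0.2
```

Request:
apply_moves(
  motion="0 0 0 0.004 0 0 0;0 0 0 0.008 0 0 0;0 0 0 0.008 0 0 0",
)

```text
clock: 24.32
tcp_pos: [0.4994, 0.0757, 0.0162]
ee_rot: [[0.978, -0.209, -0.0], [-0.209, -0.978, -0.0], [-0.0, 0.0, -1.0]]
contact_force: [0.3, 0.7, 1.0]
finger_gap: -0.003
gripper_force: 0.4
```

Request:
apply_moves(
  motion="0 0 0 0.004 0 0 0;0 0 0 0.008 0 0 0;0 0 0 0.008 0 0 0",
)

```text
clock: 24.57
tcp_pos: [0.5008, 0.0765, 0.0113]
ee_rot: [[0.978, -0.21, 0.002], [-0.21, -0.978, 0.001], [0.002, -0.002, -1.0]]
contact_force: [-0.9, 7.1, 11.5]
finger_gap: 0.002
gripper_force: 6.7
```

Request:
apply_moves(
  motion="0 0 0 0.004 0 0 0;0 0 0 0.008 0 0 0;0 0 0 0.008 0 0 0",
)

```text
clock: 24.82
tcp_pos: [0.5027, 0.0772, 0.0074]
ee_rot: [[0.978, -0.21, 0.006], [-0.21, -0.978, 0.002], [0.005, -0.004, -1.0]]
contact_force: [-4.2, 9.2, 38.9]
finger_gap: -0.002
gripper_force: 18.1
```

Request:
apply_moves(
  motion="0 0 0 -0.02 0 0 0;0 0 0 -0.06 0 0 0;0 0 0 -0.11 0 0 0;0 0 0 -0.16 0 0 0;0 0 0 -0.22 0 0 0;0 0 0 -0.27 0 0 0;0 -0.05 -0.05 -0.3 0 0 0;0 -0.1 -0.1 -0.3 0 0 0;0 -0.15 -0.15 -0.3 0 0 0;0 -0.15 -0.2 -0.3 0 0 0;0 -0.15 -0.25 -0.3 0 0 0;0 -0.15 -0.25 -0.3 0 0 0",
)

```text
clock: 25.82
tcp_pos: [0.4279, 0.2862, 0.2299]
ee_rot: [[0.978, -0.208, 0.001], [-0.208, -0.978, 0.002], [0.0, -0.002, -1.0]]
contact_force: [0.1, -0.8, 1.2]
finger_gap: 0.002
gripper_force: 0.0
```

```bash
python3 -c "
from h import *
go([.501,.085,.15],-12)
for n,k in(('top','t11'),('side','s11')):
  im=grab(n,k);h=cv2.cvtColor(im,cv2.COLOR_BGR2HSV)
  c=cv2.connectedComponentsWithStats(cv2.inRange(h,(0,150,80),(6,255,255)))
  for s,ce in zip(c[2][1:],c[3][1:]):
    if s[4]>10:print(n,s,ce.round(1))
  c=cv2.connectedComponentsWithStats(cv2.inRange(h,(110,100,50),(125,255,255)))
  for s,ce in zip(c[2][1:],c[3][1:]):
    if 40<s[4]<150:print(n,'blue',ce.round(1))
  if n=='top': disc('top',im,(390,195,45,40),.178,150)
"
```

```text
t 25.82 at [0.4279 0.2862 0.2299] yaw -12.0 gap 0.002 F [ 0.1 -0.8  1.2]
move [0.151  0.2423 0.1062] [-0.0006 -0.0001  0.    ]
top [341 230  16   6  67] [348.7 232.3]
top blue [338.2 128.8]
top blue [264.2 177.3]
top blue [290.2 177.4]
top [ 0.5092 -0.0464] 0.0249 [14 13 13 13 12 12 12 12 11 11 10 10 11 10 10  5  6 10  9 10 11 12 14 12
 13 12 11 11 13 12 13 13 12 12 12 12]
```

```bash
python3 -c "
from bench import r
print(r.close_job())"
```

```text
the job is handed in; nothing more can be done
None
```

The loose mass is home on the stem with its slot opposite the lower one's, the lever is pressed to its stop (39 N felt) and the vials are undisturbed in the last top view. The job was handed in at about 26 s; no verdict came back, and the load on the test vial wasn't measured directly.

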